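Gauge a dowel hole and fit the dowel that suits its depth

ROBOT

A 7-joint arm with a two-finger parallel gripper is mounted at the origin on the work surface. World frame = base frame: x ahead of the robot, y to its left, z up, the work surface at z = 0. Lengths are in mm, angles in rad, forces in N, time in s.
With the tool pointing down it reaches from about 425 to 875 mm from the base axis. Payload 4.7 kg.
Tool frame: the origin (TCP) lies at the very end of the fingers, on their centre line; the grasp point (between the pads) lies 19 mm behind it (ctrl.pinch_z is the z of the grasp point in the tool frame, in mm); z points along the fingers, y is the line along which they close (so a half turn about z gives the same grasp; the last joint's range is limited). The gripper opens to 85 mm and grips with 20 to 120 N. Pads are 22 mm wide; open, the fingers measure 114 mm over their backs; the gripper's body (76 mm by 85 mm) begins 54 mm behind the grasp point. The pads swing forward as they close: fully open they stand 13 mm farther back than shut.
Start: joints at [-1.128, 0.321, -0.07, 1.45, 0.023, 1.371, -0.057], TCP at [270.285, 591.161, 231.349] pointing down, gripper open.
Joint ranges: [-2.86, 2.86], [-0.3, 2.09], [-1.38, 1.24], [0.06, 2.45], [-1.56, 4.7], [0.09, 2.05], [-2.69, 2.69]. Speed limits (rad/s): [2.57, 2.57, 3.14, 3.14, 3.14, 3.14, 3.14].

INTERFACE

Orientations are given as a 3x3 rotation matrix whose columns are the frame's x, y, z axes.
In Python, from bench import ctrl gives the robot as it stands.
- The arm moves only by the shell command python3 -m pendant 'ROWS' [OPENING]. ROWS is a JSON object of lists of equal length, an entry for each row: "translation": the shift along the tool's x, y, z normalised to -1 to 1, where 1 is 0.25 m, a list of three; "turn": the turn about the tool's z normalised to -1 to 1, where 1 is 180 degrees. In form: {"translation": [[dx, dy, dz], ...], "turn": [turn, ...]}. A call has 1 to 8 rows; each row is the pose to reach, as a shift and turn from the pose commanded when the call began, along the tool's axes at that moment, turning the shorter way round; what a row does not reach only later rows make up. A row lasts 1/10 s, in which the tool goes at most 50 mm and 8.59 degrees, less where a joint would pass 70% of its speed; a pose out of reach is approached as far as the arm can. A call with a number of a shift or a turn outside -1 to 1 is refused whole. A call with a gripper value outside its range is refused whole. OPENING is the closure, from -1 (fully open) to 1 (shut), set as the call begins (- or left out, the last holds). The fingers move at their own pace and stop on an object; the grip force is fixed at half the most. Time passes only in rows, so rows that repeat a pose let the fingers close. It gives the time, the measured TCP pose, the force, the opening and the grip force at its end, in the units of the state.
- ctrl.state(): the state, without advancing time (a new reading comes with each control period).
- ctrl.get_image(name): name is "scene" or "top" or "wrist"; returns a dict with "color" (420x560x3 uint8, red, green, blue), "z_map" (420x560 float32, mm along the optical axis (not along the pixel's ray), 0 where there is no reading), "camera_matrix" (3x3 intrinsics, pixels), "rvec" (rotation vector, rad) and "tvec" (3), from world to camera coordinates, as OpenCV has them. Camera axes: x right, y down, z forward; pixel columns grow to the right and rows downward; lengths in mm; the calibration is good to about 2 mm. A picture is of the moment at which its call begins.
- ctrl.hand_in(): hands the job in; it is judged then, once.
Trained networks look in the newest picture that a camera, given by its name, has taken for a name from the list of things; names that differ only in an ending like _2 or _b are one class to them, and where a whole thing is asked for, a point or a joint stands for the part that bears it (a point fixed in the world has none). Each returns a list of dicts, best first, with "p" (0 to 1); they miss things now and then, are a little off and sometimes report something else, mostly with a low value. They report only what shows in the picture. A call takes as long as a camera call. They do not tell look-alikes from the thing itself.
- ctrl.boxes_of(thing, camera): "centre" ([column, row] as shares, 0 to 1, of the picture: columns of its width, rows of its height, amid what is visible of it).
- ctrl.outline_of(thing, camera): "mask" (420x560 bool, what is visible of it) and "centre" ([column, row] as shares, 0 to 1, of the picture: columns of its width, rows of its height, amid what is visible of it).
The state is a dict: "t": time; "joint_positions": joint angles; "qvel": joint speeds; "joint_efforts": joint torques, N m; "tcp_pos": TCP position; "tool_rot": TCP orientation; "force": force on the tool from outside, world axes, zero at the start; "ft_torque": the same for the moment, N m; "finger_gap": opening from 0.0 (shut) to 1.0 (fully open); "grasp_force": force on a finger pad.
Only numpy, scipy, OpenCV 4.12 (cv2) and the standard library are available. Lean on these libraries where they do the work, as an engineer would, in place of code of your own. Each camera call takes 0.05 s, during which the arm holds its last target. There are 200 camera calls.

TASK

Find out how deep the empty dowel hole in the clamped rail is: push the depth gauge's sprung pin down the hole until its foot sits flat on the wood, hold it there firmly but gently for a second (about 12 N on the wood) while you read it, and stand the gauge gently back in its block. Then take from the rack the one dowel that will stand nearest to 16 mm proud of the rail, lower it gently to the bottom of the hole and let go; leave the other two dowels and everything else on the bench where they are.

Things in the scene. Friction and masses are not known exactly. Their poses are not given: they have to be found in the camera images.
- rail: fixed: beech rail 50 x 320 x 60 mm on a plywood board 130 x 400 x 12 mm. Origin: under the board's centre; local y along the rail, z up; rail's flat top 72 mm above the origin. Two dowels glued in at local y +-80 mm stand 16 mm proud. A toggle clamp at each end (local y beyond +-125 mm) reaches 165 mm above the bench. More than 20 N marks the wood
- hole (a point): centre of the mouth of the empty dowel hole, in the middle of the rail's top, level with the wood; axes as the rail's. Vertical drilled hole, 13.5 mm diameter with a 1 mm chamfer, flat bottom; its depth is unknown, somewhere between 12 and 36 mm
- gauge: loose: depth gauge, about 0.24 kg, upright. Steel foot bar 70 (local x) x 20 (y) x 8 mm; on it a blue body 24 (x) x 20 (y) mm up to 70 mm above the foot's underside (cap to 77 mm), rubber grip pads on its +-y faces, pinched from above across y; white scale plate 24 mm wide at x +12 to +17 mm, up to 60 mm high. Origin: centre of the foot's flat underside, z up
- gauge_pin (a joint): how far (m) the sprung pin is pushed in: 0 = fully out, 40 mm below the foot's underside; 0.040 = level with it. Spring 1.8 N fully out, plus 60 N/m. With foot flat on the wood and pin on the hole's bottom, depth = 40 mm minus this value. A red marker rises with the pin on the scale, black ticks every 5 mm: lowest = 40 mm deep, top = 0
- gauge_tip (a point): end of the gauge's steel pin (5 mm thick), on the gauge's axis; moves with the pin
- gauge_block: fixed: dark wooden parking block 90 x 60 x 60 mm for the gauge; the gauge stands on its top with the pin down the hole. Origin: centre of the underside, long side along local x, z up
- block_hole (a point): centre of the mouth of the parking hole in the block's top (60 mm above the bench), 13 mm diameter, 50 mm deep
- dowel_rack: fixed: dark wooden rack 150 (local x) x 56 x 35 mm with a row of three holes 45 mm apart along local x, 14 mm deep, one dowel standing in each. Origin: centre of the underside, z up
- dowel_30: loose: ash dowel 12 mm thick and 30 mm long, about 12 g, standing upright in a hole of the rack (16 mm of it show above the rack's top). Origin: centre of its lower end, z along its axis
- dowel_40: loose: ash dowel 12 mm thick and 40 mm long, about 12 g, standing upright in a hole of the rack (26 mm of it show above the rack's top). Origin: centre of its lower end, z along its axis
- dowel_50: loose: ash dowel 12 mm thick and 50 mm long, about 12 g, standing upright in a hole of the rack (36 mm of it show above the rack's top). Origin: centre of its lower end, z along its axis
- glue: bystander, loose: yellow glue bottle, 60 mm diameter, 170 mm tall; origin under its centre
- mallet: bystander, loose: wooden mallet lying flat, about 290 mm long, head 65 x 130 x 60 mm; origin near its middle on the bench
- chisel: bystander, loose: chisel with a red handle, 280 mm long, lying flat; origin near its middle on the bench
- try_square: bystander, loose: try square, wooden stock 120 mm, steel blade 180 mm, lying flat; origin under the stock's middle
- sanding_block: bystander, loose: cork sanding block 110 x 65 x 32 mm; origin under its centre
- tape_measure: bystander, loose: yellow tape measure 70 x 40 x 62 mm; origin under its centre
- pencil: bystander, loose: red carpenter's pencil 160 x 12 x 8 mm; origin under its centre
Mind the look-alikes: they are no part of the job. Leave any green look-alike of the gauge alone.

How it is judged (in metres and radians):
On the way:
1. the gauge's pin is down the empty hole and its foot is held flat on the rail (within 1.5 mm, upright within 0.04 rad) with more than 6 N on the foot, for 0.6 s (z of gauge_tip in the frame of hole below -0.008 m and horizontal distance between gauge_tip and hole below 0.006 m and z of gauge in the frame of hole below 0.0015 m and angle between gauge's own z axis and vertical below 0.04 rad and contact force between gauge and rail above 6 N), for 0.6 s.
At the end, for the whole second after the job is handed in: One dowel at rest upright in the hole (axis within 4 mm, tilt under 0.15 rad), its top 10 to 22 mm above the rail; the other two in the rack where they were (within 15 mm); the gauge upright at rest on its block, pin in the parking hole (within 8 mm, foot within 3 mm of the top) (horizontal distance between gauge and block_hole below 0.008 m and z of gauge in the frame of block_hole between -0.003 and 0.003 m and angle between gauge's own z axis and vertical below 0.06 rad and linear speed of gauge below 0.02 m/s and ((horizontal distance between dowel_30 and hole below 0.004 m and angle between dowel_30's own z axis and vertical below 0.15 rad and z of dowel_30 in the frame of hole between -0.02 and -0.008 m and linear speed of dowel_30 below 0.02 m/s and distance of each of dowel_40, dowel_50 from where it was at the start of the episode below 0.015 m and angle between each of dowel_40, dowel_50's own z axis and vertical below 0.2 rad) or (horizontal distance between dowel_40 and hole below 0.004 m and angle between dowel_40's own z axis and vertical below 0.15 rad and z of dowel_40 in the frame of hole between -0.03 and -0.018 m and linear speed of dowel_40 below 0.02 m/s and distance of each of dowel_30, dowel_50 from where it was at the start of the episode below 0.015 m and angle between each of dowel_30, dowel_50's own z axis and vertical below 0.2 rad) or (horizontal distance between dowel_50 and hole below 0.004 m and angle between dowel_50's own z axis and vertical below 0.15 rad and z of dowel_50 in the frame of hole between -0.04 and -0.028 m and linear speed of dowel_50 below 0.02 m/s and distance of each of dowel_30, dowel_40 from where it was at the start of the episode below 0.015 m and angle between each of dowel_30, dowel_40's own z axis and vertical below 0.2 rad))); the robot touches nothing.
It fails at once if the gauge pressed or knocked on the rail with more than 20 N (contact force between gauge and rail above 20 N).
It fails at once if the gauge dropped or rammed on its block (more than 60 N) (contact force between gauge and gauge_block above 60 N).
It fails at once if a dowel forced against the rail with more than 40 N (contact force between any of dowel_30, dowel_40, dowel_50 and rail above 40 N).
It fails at once if a bystander moved by more than 30 mm (distance of any of glue, mallet, chisel, try_square, sanding_block, tape_measure, pencil from where it was at the start of the episode above 0.03 m).
It also fails if it takes over 72 s, if anything falls off the work surface, if the arm or the gripper's body presses on something with over 40 N, if the wrist force passes 120 N, or if a joint passes its speed limit or range.

## Working session

There is one attempt and no reset: what is moved stays moved. The work goes in short steps, Python scripts to look and compute and a shell command to move; the robot and the scene stay as the last step left them, time stands still between calls to the robot, and variables do not carry over. Pictures are saved under pics/ and viewed, at most 13 in all, crops included, and the job is handed in when it is done.

```bash
mkdir -p pics
cat > h.py <<'E'
import numpy as np, cv2
from bench import ctrl
def save(im,name): cv2.imwrite('pics/'+name,cv2.cvtColor(im,cv2.COLOR_RGB2BGR))
def cam(im):
    R=cv2.Rodrigues(np.array(im['rvec'],float))[0]; t=np.array(im['tvec'],float).ravel()
    return np.array(im['camera_matrix'],float),R,t
def cloud(im):
    K,R,t=cam(im); z=im['z_map'].astype(float); v,u=np.indices(z.shape)
    P=np.stack([(u-K[0,2])/K[0,0]*z,(v-K[1,2])/K[1,1]*z,z],-1)
    W=(P-t)@R; W[z==0]=np.nan
    return W
def onplane(im,u,v,zw):
    K,R,t=cam(im); d=np.linalg.solve(K,np.array([u,v,1.]))@R; o=-R.T@t
    return o+d*(zw-o[2])/d[2]
def proj(im,p):
    K,R,t=cam(im); q=K@(R@np.array(p,float)+t); return q[:2]/q[2]
E
python3 - <<'E'
from h import *
s=ctrl.state();print(s['t'],s['tcp_pos'],np.round(s['tool_rot'],3).tolist(),s['finger_gap'])
for c in ('scene','top'):
    im=ctrl.get_image(c);save(im['color'],c+'0.png');W=cloud(im)
    K,R,t=cam(im);print(c,np.round(-R.T@t),np.round(R[2],2),K[0,0])
    for n in ('rail','gauge','gauge_block','dowel_rack','dowel_30','dowel_40','dowel_50'):
        for d in ctrl.outline_of(n,c)[:3]:
            m=d['mask'];w=W[m];print(n,round(d['p'],2),np.round(np.array(d['centre'])*[560,420]),np.round(np.nanmedian(w,0)),'zmax',np.round(np.nanpercentile(w[:,2],98)))
E
```

```text
0.0 [270.08348914 590.63831747 230.20529527] [[-0.909, 0.416, -0.001], [0.416, 0.909, -0.002], [-0.0, -0.002, -1.0]] 0.9998679786253633
scene [1672. -471. 1252.] [-0.67  0.28 -0.69] 536.9095429472231
rail 0.2 [370. 185.] [485. 346.  42.] zmax 65.0
gauge 0.65 [374. 172.] [470. 363.  92.] zmax 138.0
gauge 0.45 [341. 164.] [317. 323.  19.] zmax 29.0
gauge_block 0.8 [369. 188.] [487. 346.  40.] zmax 64.0
gauge_block 0.35 [188. 258.] [ 555. -318.   35.] zmax 42.0
dowel_rack 0.96 [188. 255.] [ 548. -316.   35.] zmax 42.0
dowel_30 0.4 [185. 248.] [ 530. -314.   58.] zmax 72.0
dowel_40 0.4 [185. 248.] [ 530. -314.   58.] zmax 72.0
dowel_50 0.4 [185. 248.] [ 530. -314.   58.] zmax 72.0
top [ 461.  -19. 1339.] [ 0.07 -0.   -1.  ] 466.84566184854674
rail 0.84 [279. 219.] [508.  14.  15.] zmax 106.0
gauge 0.8 [167. 292.] [308. 328.  21.] zmax 27.0
gauge 0.75 [145. 239.] [462. 362.  84.] zmax 137.0
gauge_block 0.86 [154. 238.] [459. 349.  58.] zmax 65.0
dowel_rack 0.79 [389. 212.] [ 527. -307.   34.] zmax 40.0
dowel_rack 0.7 [278. 220.] [509.  16.  15.] zmax 105.0
dowel_rack 0.39 [273. 133.] [759.  24.  60.] zmax 66.0
dowel_30 0.33 [152. 161.] [663. 348. 110.] zmax 171.0
dowel_40 0.33 [152. 161.] [663. 348. 110.] zmax 171.0
dowel_50 0.33 [152. 161.] [663. 348. 110.] zmax 171.0
```

View pics/scene0.png

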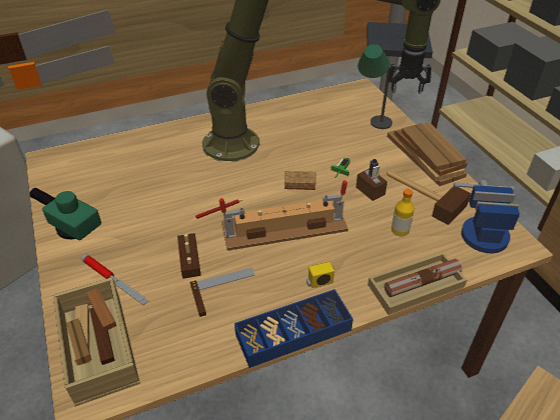

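View pics/top0.png

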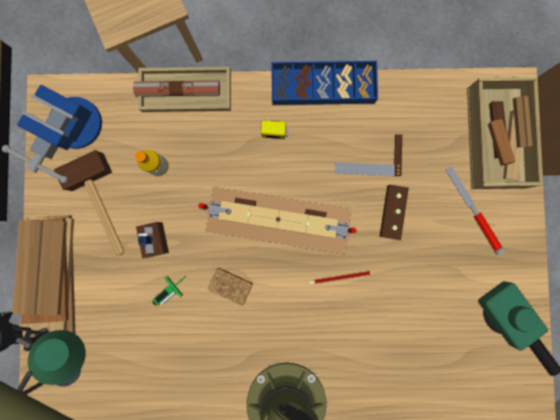

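The gauge (blue) stands on its block at top-view (145,239) / scene (374,172). The only look-alike is the green gauge lying at top (167,292) / scene (341,164), so I choose the blue one. The rail is at top (279,219) with its empty hole mid-rail at about (278,219), and the rack is at (395,212) with three dowels.

Run:
```python
from h import *
im=ctrl.get_image('top');W=cloud(im)
def rect(mask,name):
    P=W[mask&~np.isnan(W[...,2])][:,:2].astype(np.float32); (c,s,a)=cv2.minAreaRect(P);print(name,np.round(c),np.round(s),round(a,1),len(P))
box=lambda u0,v0,u1,v1:np.pad(np.ones((v1-v0,u1-u0),bool),((v0,420-v1),(u0,560-u1)))
Z=np.nan_to_num(W[...,2],nan=-9)
rect(box(195,180,365,260)&(Z>66)&(Z<78),'railtop')
rect(box(130,215,175,262)&(Z>52)&(Z<66),'blocktop')
rect(box(130,215,175,262)&(Z>100),'gaugetop')
rect(box(378,180,412,245)&(Z>28)&(Z<40),'racktop')
for u,v,z in((248,213,88),(310,224,88),(278,219,72),(397,197,60),(396,211,60),(394,225,60)):print(u,v,np.round(onplane(im,u,v,z)),W[v,u].round())
w=ctrl.get_image('wrist');save(w['color'],'wrist0.png');K,R,t=cam(w);s=ctrl.state()
T=np.array(s['tool_rot']);print('cam in tool',T.T@(-R.T@t-np.array(s['tcp_pos'])),'\n',(R@T).round(3),K[0,0])
big=cv2.resize(im['color'][190:310,100:230],None,fx=4,fy=4,interpolation=cv2.INTER_CUBIC);save(big,'crop1.png')
```

```text
railtop [509.  13.] [377.  50.] 80.0 1976
blocktop [459. 368.] [90. 62.] 11.9 509
gaugetop [462. 365.] [29. 23.] 5.6 121
racktop [ 527. -311.] [ 57. 151.] 79.8 1002
248 213 [527.  94.  88.] [527.  93.  90.]
310 224 [495. -72.  88.] [496. -73.  75.]
278 219 [511.  14.  72.] [512.  14.  47.]
397 197 [ 567. -314.   60.] [ 568. -316.   50.]
396 211 [ 528. -310.   60.] [ 528. -308.   67.]
394 225 [ 490. -303.   60.] [ 491. -309.   34.]
cam in tool [  66.7003277    -2.07151844 -141.45816975] 
 [[ 0.     1.    -0.   ]
 [-0.965 -0.    -0.264]
 [-0.264  0.     0.965]] 318.1793736835317
```

View pics/crop1.png

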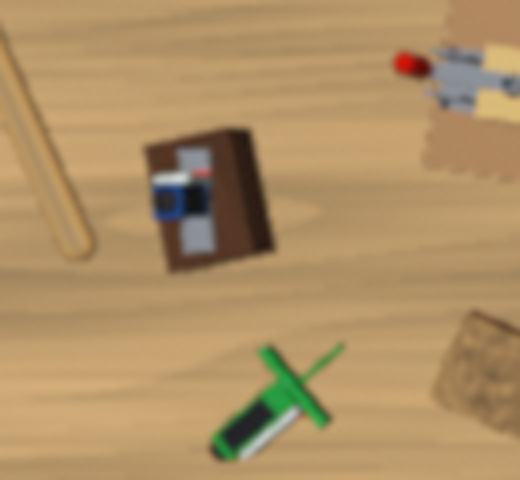

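The crop shows the blue-bodied gauge upright on its dark block. The foot bar runs nearly along world x, and the white plate is on the +x side (crop ~170,180). The green look-alike lies on the bench (crop 270,400). I'll go over the gauge with the wrist camera on the scale's side.

```bash
python3 -m pendant '{"translation":[[-0.9,-0.42,0],[-0.9,-0.42,0],[-0.9,-0.42,0],[-0.9,-0.42,0],[-0.9,-0.42,0],[-0.9,-0.42,0],[-0.9,-0.42,0],[-0.9,-0.42,0]],"turn":[0.4,0.4,0.4,0.4,0.4,0.4,0.4,0.4]}'; python3 -c "
from h import *;s=ctrl.state();print(s['tcp_pos'],np.round(s['tool_rot'],3).tolist(),s['joint_positions'])"
```

```text
t: 1.7
tcp_pos: [431.6, 401.7, 231.5]
tool_rot: [[0.065, 0.998, 0.0], [0.998, -0.065, 0.0], [0.0, 0.0, -1.0]]
force: [0.2, 0.3, -0.2]
finger_gap: 1.002
grasp_force: 0.0
[431.6311313  401.68559716 231.52984852] [[0.065, 0.998, 0.0], [0.998, -0.065, 0.0], [0.0, 0.0, -1.0]] [-0.95311169  0.19047446  0.18231685  1.61508793 -0.03554427  1.33886387
 -0.83122457]
```

```bash
python3 -m pendant '{"translation":[[-0.138,0.135,0],[-0.138,0.135,0],[-0.138,0.135,0],[-0.138,0.135,0],[-0.138,0.135,0],[-0.138,0.135,0],[-0.138,0.135,0],[-0.138,0.135,0]],"turn":[0.448,0.448,0.448,0.448,0.448,0.448,0.448,0.448]}' >/dev/null;  python3 -m pendant '{"translation":[[0,0,0],[0,0,0],[0,0,0]],"turn":[0.066,0.066,0.066]}'
python3 - <<'E'
from h import *
s=ctrl.state();print(s['joint_positions'])
w=ctrl.get_image('wrist');save(cv2.resize(w['color'],None,fx=1.4,fy=1.4),'wrist1.png');W=cloud(w)
for n in('gauge','gauge_block'):
    for d in ctrl.outline_of(n,'wrist')[:2]:print(n,d['p'],np.array(d['centre'])*[560,420],np.nanmedian(W[d['mask']],0).round(),np.nanpercentile(W[d['mask']][:,2],98))
Z=np.nan_to_num(W[...,2],nan=-9);D=np.hypot(W[...,0]-462,W[...,1]-365)<60
for n,a,b in(('blocktop',56,63.5),('foot',65,71),('body',126,133),('cap',133.5,142)):
    P=W[D&(Z>a)&(Z<b)]
    if len(P)>10:
        r=cv2.minAreaRect(P[:,:2].astype(np.float32));print(n,np.round(r[0],1),np.round(r[1],1),round(r[2],1),len(P),np.median(P[:,2]).round(1))
E
```

```text
t: 2.8
tcp_pos: [462.9, 365.8, 231.4]
tool_rot: [[0.994, 0.105, 0.0], [0.105, -0.994, 0.0], [0.0, -0.0, -1.0]]
force: [0.3, -0.2, 0.5]
finger_gap: 0.999
grasp_force: 0.0
[-1.00868196  0.19460271  0.33969639  1.61918237 -0.06627097  1.33893386
 -2.12491106]
gauge 0.58 [299.488 302.61 ] [312. 329.  20.] 22.843224165780214
gauge 0.57 [279.104 191.31 ] [471. 366. 119.] 136.5470958584735
gauge_block 0.7 [265.104 183.792] [468. 371.  59.] 60.18699139980901
blocktop [458.4 365.5] [90.4 60.1] 12.0 3484 58.8
foot [458.2 365.9] [70.1 21.1] 2.2 423 66.7
body [458.2 365. ] [24.4 19.9] 3.2 415 128.5
cap [458.5 364.9] [14.8 14.9] 5.9 295 135.6
```

View pics/wrist1.png

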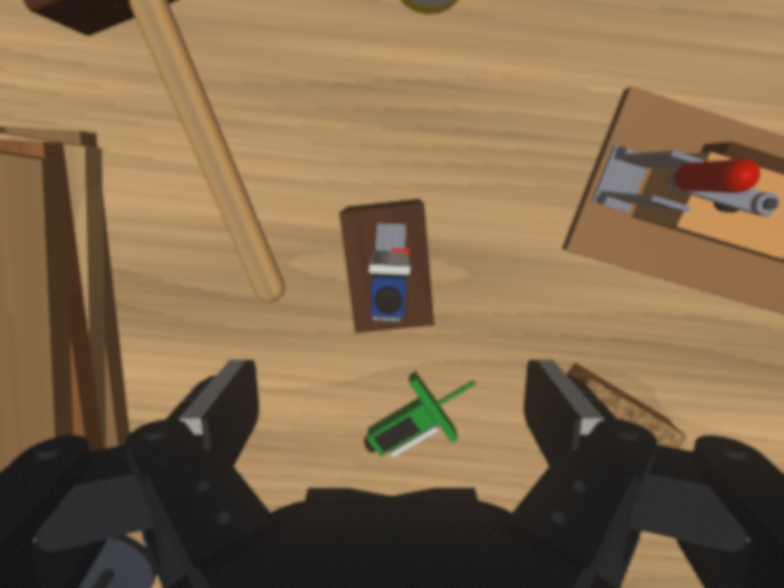

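```bash
python3 -m pendant '{"translation":[[-0.0185,0,0],[-0.0185,0,0.1],[-0.0185,0,0.2],[-0.0185,0,0.3],[-0.0185,0,0.4],[-0.0185,0,0.5],[-0.0185,0,0.573],[-0.0185,0,0.573]],"turn":[0.019,0.019,0.019,0.019,0.019,0.019,0.019,0.019]}'
python3 - <<'E'
from h import *
w=ctrl.get_image('wrist');save(w['color'],'wrist2.png')
E
```

```text
t: 3.75
tcp_pos: [456.6, 363.8, 85.2]
tool_rot: [[0.999, 0.047, -0.004], [0.047, -0.999, -0.004], [-0.004, 0.004, -1.0]]
force: [-0.5, 0.5, 0.4]
finger_gap: 0.997
grasp_force: 0.0
```

View pics/wrist2.png

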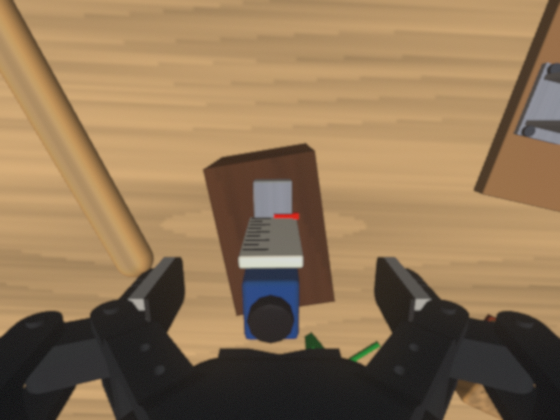

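The wrist view shows the cap at (270,318), the scale with black ticks at left (257,240), and the red marker at its lowest position (287,217). The gauge sits slightly left of the fingers' midline (280), so I'll measure that.

Run:
```python
from h import *
w=ctrl.get_image('wrist');W=cloud(w);s=ctrl.state();T=np.array(s['tool_rot']);L=(W-s['tcp_pos'])@T
for n,sl in(('cap',np.s_[305:330,255:285]),('plate top',np.s_[258:265,240:302]),('Lpad',np.s_[270:310,165:186]),('Rpad',np.s_[270:310,374:395])):
    P=L[sl].reshape(-1,3);print(n,np.nanmedian(P,0).round(1),np.nanmin(P,0).round(1),np.nanmax(P,0).round(1), np.nanmedian(W[sl].reshape(-1,3),0).round(1))
```

```text
cap [  1.9  -0.9 -47.3] [ -3.5  -5.8 -48.8] [  6.9   4.1 -44. ] [460.4 366.2 135.7]
plate top [ 14.3  -0.8 -30.4] [-15.4 -20.3 -31.9] [16.1 10.7 30.4] [472.8 366.8 118.8]
Lpad [ -1.7 -40.1 -23.5] [-84.8 -78.8 -35.9] [  9.8 -39.5  90.9] [455.  405.4 111.9]
Rpad [ -1.6  45.3 -23.6] [-84.6  44.8 -36.7] [ 9.9 84.8 91.2] [459.  320.  112.1]
```

```bash
python3 -m pendant '{"translation":[[0.006,-0.014,0],[0.006,-0.014,0],[0.006,-0.014,0]],"turn":[0,0,0]}' && python3 -m pendant '{"translation":[[0,0,0],[0,0,0],[0,0,0],[0,0,0],[0,0,0],[0,0,0],[0,0,0],[0,0,0]],"turn":[0,0,0,0,0,0,0,0]}' 1
```

```text
t: 4.15
tcp_pos: [460.2, 369.5, 89.1]
tool_rot: [[0.999, 0.046, 0.001], [0.046, -0.999, 0.001], [0.001, -0.001, -1.0]]
force: [-0.2, -0.4, -0.5]
finger_gap: 0.998
grasp_force: 0.0
t: 4.95
tcp_pos: [459.8, 368.8, 88.2]
tool_rot: [[0.999, 0.046, 0.0], [0.046, -0.999, 0.0], [0.0, -0.0, -1.0]]
force: [0.2, 0.0, 1.6]
finger_gap: 0.223
grasp_force: 59.2
```

```bash
python3 -m pendant '{"translation":[[0,0,0],[0,0,0]],"turn":[0,0]}'
python3 - <<'E'
from h import *
w=ctrl.get_image('wrist');save(w['color'],'g.png');W=cloud(w);s=ctrl.state();T=np.array(s['tool_rot']);L=(W-s['tcp_pos'])@T
Z=np.nan_to_num(L[...,2],nan=99);Q=(np.hypot(L[...,0],L[...,1])<60)
P=L[305:330,255:285].reshape(-1,3);print('cap',np.nanmedian(P,0).round(1))
P=L[Q&(Z>10)&(Z<20)];r=cv2.minAreaRect(P[:,:2].astype(np.float32));print(r)
E
```

```text
t: 5.15
tcp_pos: [459.8, 368.8, 88.2]
tool_rot: [[0.999, 0.046, 0.0], [0.046, -0.999, 0.0], [0.0, -0.0, -1.0]]
force: [0.5, 0.3, 0.5]
finger_gap: 0.229
grasp_force: 59.2
cap [  1.3  -1.6 -47.2]
((18.33935546875, 4.474538803100586), (22.74590301513672, 20.597644805908203), 31.914533615112305)
```

```bash
python3 -m pendant '{"translation":[[0,0.017,0],[0,0.017,-0.04],[0,0.017,-0.12],[0,0.017,-0.25],[0,0.017,-0.4],[0,0.017,-0.56],[0,0.017,-0.73],[0,0.1,-0.73]],"turn":[0,0,0,0,0,0,0,0]}' && python3 -m pendant '{"translation":[[0,0.12,0],[0,0.28,0],[0,0.44,0],[0,0.6,0],[0,0.76,0],[0,0.9,0],[0,0.97,0],[0,1,0]],"turn":[0,0,0,0,0,0,0,0]}'
```

```text
t: 6.0
tcp_pos: [461.9, 347.8, 277.1]
tool_rot: [[0.999, 0.05, 0.007], [0.05, -0.999, 0.008], [0.008, -0.008, -1.0]]
force: [0.7, -0.4, -2.7]
finger_gap: 0.227
grasp_force: 59.7
t: 6.8
tcp_pos: [471.8, 91.6, 270.1]
tool_rot: [[0.999, 0.042, -0.001], [0.042, -0.999, 0.0], [-0.001, -0.0, -1.0]]
force: [-0.5, 0.5, -2.6]
finger_gap: 0.229
grasp_force: 59.6
```

```bash
python3 -m pendant '{"translation":[[0,0.15,0],[0,0.25,0],[0,0.3,0],[0,0.3,0],[0,0.3,0],[0,0.3,0]],"turn":[0,0,0,0,0,0]}'
cat > m.py <<'E'
from h import *
def meas(nm):
    w=ctrl.get_image('wrist');save(w['color'],nm);W=cloud(w);s=ctrl.state();T=np.array(s['tool_rot']);L=(W-s['tcp_pos'])@T
    print('tcp',np.round(s['tcp_pos'],1),'cap',np.nanmedian(L[305:330,258:282].reshape(-1,3),0).round(1))
    Z=np.nan_to_num(W[...,2],nan=99)
    print('railtop z',np.median(Z[(Z>60)&(Z<80)]).round(1))
    p=proj(w,(511,14,72));print('expected hole px',p.round())
    return w,W,L
E
python3 -c "
from m import *
meas('wrist3.png')"
```

```text
t: 7.4
tcp_pos: [475.6, 21.4, 270.4]
tool_rot: [[0.999, 0.049, -0.0], [0.049, -0.999, 0.0], [-0.0, -0.0, -1.0]]
force: [0.3, -1.2, -2.5]
finger_gap: 0.228
grasp_force: 59.6
tcp [475.6  21.1 270.4] cap [  1.6  -1.7 -47.3]
railtop z 70.8
expected hole px [286. 151.]
```

View pics/wrist3.png

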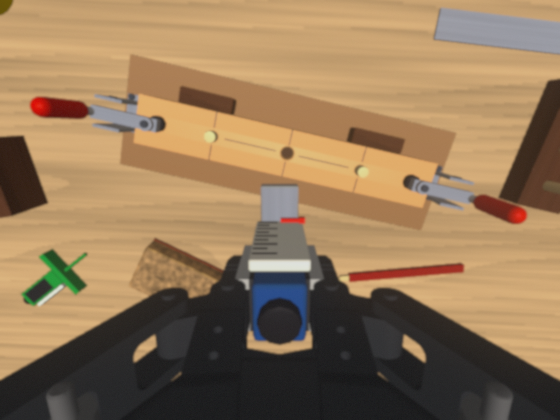

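The empty hole shows as a dark spot at (287,153), midway between the glued dowels at (210,136) and (363,172).

```bash
cat >> m.py <<'E'
def dark(w,W,px,zp,r=9,frac=.62):
    g=cv2.cvtColor(w['color'],cv2.COLOR_RGB2GRAY);u,v=map(int,px);c=g[v-r:v+r+1,u-r:u+r+1].astype(float)
    th=np.median(c)*frac;m=c<th;vv,uu=np.nonzero(m);u1,v1=uu.mean()+u-r,vv.mean()+v-r
    s=ctrl.state();T=np.array(s['tool_rot']);p=onplane(w,u1,v1,zp)
    print('hole px',round(u1,1),round(v1,1),m.sum(),'world',p.round(1),'tool',((p-s['tcp_pos'])@T).round(1));return p
E
python3 - <<'E'
from m import *
w,W,L=meas('w4.png');s=ctrl.state();T=np.array(s['tool_rot'])
dark(w,W,(287,153),71)
for z in(19,):
  for u,v in((263,186),(298,186)):
    # foot end corners on plane foot top z
    p=onplane(w,u,v,s['tcp_pos'][2]-20);print('foot',((p-s['tcp_pos'])@T).round(1))
for u,v in((210,136),(363,172)):print('dowel',onplane(w,u,v,88).round(1))
p=onplane(w,279.5,264,s['tcp_pos'][2]+32);print('plate top front',((p-s['tcp_pos'])@T).round(1))
m=np.hypot(L[...,0]-30,L[...,1])<60
print(np.nanmedian(L[188:215,266:296].reshape(-1,3),0))
E
```

```text
tcp [475.6  20.8 270.4] cap [  1.6  -1.6 -47.3]
railtop z 70.8
expected hole px [286. 151.]
hole px 286.4 152.6 91 world [509.3  13.3  71. ] tool [ 33.3   9.1 199.4]
foot [33.4 -6.9 20. ]
foot [33.4 11.2 20. ]
dowel [523.5  90.5  88. ]
dowel [495.2 -65.6  88. ]
plate top front [ 14.1   1.6 -32. ]
[25.07036191  1.92059846 21.4509964 ]
```

```bash
python3 -m pendant '{"translation":[[0,0.029,0.08],[0,0.029,0.18],[0,0.029,0.28],[0,0.029,0.34],[0,0.029,0.34],[0,0.029,0.34],[0,0.029,0.34]],"turn":[0,0,0,0,0,0,0]}'
python3 - <<'E'
from m import *
w,W,L=meas('w5.png');s=ctrl.state();T=np.array(s['tool_rot'])
p=proj(w,(509.3,13.3,71));print(p);dark(w,W,p,71,r=16)
g=w['color'];c=g[int(p[1])-50:int(p[1])+170,170:400];save(cv2.resize(c,None,fx=3,fy=2.6,interpolation=cv2.INTER_CUBIC),'crop5.png')
print(int(p[1])-50)
E
```

```text
t: 8.2
tcp_pos: [476.9, 12.3, 186.8]
tool_rot: [[0.999, 0.046, 0.002], [0.046, -0.999, 0.0], [0.002, -0.0, -1.0]]
force: [0.2, 0.3, -3.3]
finger_gap: 0.228
grasp_force: 59.6
tcp [476.9  12.3 186.8] cap [  1.6  -1.6 -47.3]
railtop z 70.8
expected hole px [277. 162.]
[277.6524288  164.08411158]
hole px 277.9 164.0 180 world [509.3  13.1  71. ] tool [ 32.2   0.7 115.9]
114
```

View pics/crop5.png

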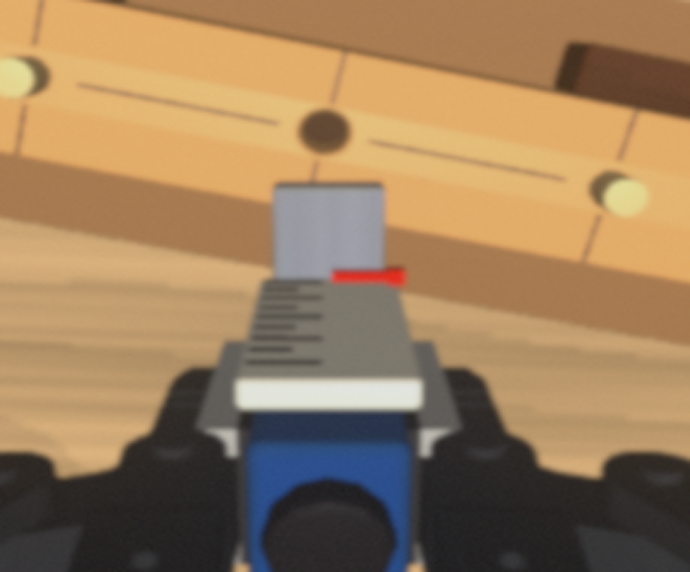

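```bash
python3 -m pendant '{"translation":[[0.07,-0.005,0],[0.135,-0.005,0],[0.135,-0.005,0],[0.135,-0.005,0.08],[0.135,-0.005,0.16],[0.135,-0.005,0.18],[0.135,-0.005,0.18],[0.135,-0.005,0.18]],"turn":[0,0,0,0,0,0,0,0]}'
```

```text
t: 9.05
tcp_pos: [510.2, 14.8, 141.6]
tool_rot: [[0.999, 0.046, 0.001], [0.046, -0.999, 0.001], [0.001, -0.0, -1.0]]
force: [0.3, -0.5, -3.4]
finger_gap: 0.223
grasp_force: 59.6
```

```bash
for i in 1; do python3 -m pendant '{"translation":[[0,0,0.02],[0,0,0.04],[0,0,0.04],[0,0,0.04]],"turn":[0,0,0,0]}' | grep -E "tcp_pos|force"; python3 -m pendant '{"translation":[[0,0,0.01],[0,0,0.02],[0,0,0.02]],"turn":[0,0,0]}'| grep -E "tcp_pos|force"; python3 -m pendant '{"translation":[[0,0,0.01],[0,0,0.02],[0,0,0.02]],"turn":[0,0,0]}'| grep -E "tcp_pos|force"; python3 -m pendant '{"translation":[[0,0,0.01],[0,0,0.02],[0,0,0.02]],"turn":[0,0,0]}'| grep -E "tcp_pos|force"; python3 -m pendant '{"translation":[[0,0,0.01],[0,0,0.02],[0,0,0.02]],"turn":[0,0,0]}'| grep -E "tcp_pos|force"; done
```

```text
tcp_pos: [509.6, 14.7, 130.5]
force: [0.5, -0.3, -2.1]
grasp_force: 59.6
tcp_pos: [509.4, 14.7, 125.2]
force: [-0.7, -0.1, -2.3]
grasp_force: 59.6
tcp_pos: [509.4, 14.7, 120.1]
force: [1.0, -0.1, -2.8]
grasp_force: 59.6
tcp_pos: [509.9, 14.7, 115.6]
force: [-0.5, 0.2, -0.3]
grasp_force: 59.7
tcp_pos: [509.9, 14.7, 110.4]
force: [0.6, -0.1, 0.5]
grasp_force: 59.8
```

```bash
python3 -m pendant '{"translation":[[0,0,0.008],[0,0,0.016],[0,0,0.024],[0,0,0.032],[0,0,0.032],[0,0,0.032]],"turn":[0,0,0,0,0,0]}'| grep -E "tcp_pos|force";python3 -m pendant '{"translation":[[0,0,0.003],[0,0,0.004],[0,0,0.004]],"turn":[0,0,0]}'| grep -E "tcp_pos|force"
```

```text
tcp_pos: [509.9, 14.7, 102.6]
force: [0.3, 0.3, -0.6]
grasp_force: 59.8
tcp_pos: [509.9, 14.7, 101.6]
force: [0.9, 0.5, -0.9]
grasp_force: 59.8
```

```bash
python3 -m pendant '{"translation":[[0,0,0.002],[0,0,0.002],[0,0,0.002]],"turn":[0,0,0]}'| grep -E "tcp_pos|^force";python3 -m pendant '{"translation":[[0,0,0.002],[0,0,0.002],[0,0,0.002]],"turn":[0,0,0]}'| grep -E "tcp_pos|^force"; python3 -m pendant '{"translation":[[0,0,0.002],[0,0,0.002],[0,0,0.002]],"turn":[0,0,0]}'| grep -E "tcp_pos|^force"
```

```text
tcp_pos: [509.8, 14.7, 101.1]
force: [1.0, 1.1, 0.1]
tcp_pos: [509.8, 14.7, 100.6]
force: [1.1, -0.5, -0.3]
tcp_pos: [509.8, 14.7, 100.2]
force: [0.8, 0.8, -0.1]
```

```bash
python3 -m pendant '{"translation":[[0,0,0.002],[0,0,0.002],[0,0,0.002]],"turn":[0,0,0]}'| grep -E "tcp_pos|^force"; python3 -m pendant '{"translation":[[0,0,0.002],[0,0,0.002],[0,0,0.002]],"turn":[0,0,0]}'| grep -E "tcp_pos|^force"
```

```text
tcp_pos: [509.9, 14.8, 100.2]
force: [-1.5, -0.3, 5.0]
tcp_pos: [509.9, 14.7, 100.1]
force: [-1.9, 0.2, 9.5]
```

```bash
python3 -m pendant '{"translation":[[0,0,0.001],[0,0,0.001],[0,0,0.001],[0,0,0.001],[0,0,0.001],[0,0,0.001],[0,0,0.001],[0,0,0.001]],"turn":[0,0,0,0,0,0,0,0]}'
python3 - <<'E'
from m import *
w,W,L=meas('w6.png')
save(cv2.resize(w['color'][170:290,220:340],None,fx=5,fy=5,interpolation=cv2.INTER_CUBIC),'crop6.png')
print(ctrl.state()['force'])
E
python3 -m pendant '{"translation":[[0,0,0],[0,0,0],[0,0,0],[0,0,0]],"turn":[0,0,0,0]}'|grep ^force
```

```text
t: 13.85
tcp_pos: [509.9, 14.8, 100.1]
tool_rot: [[0.999, 0.046, -0.0], [0.046, -0.999, 0.001], [0.0, -0.001, -1.0]]
force: [-4.2, -0.5, 11.3]
finger_gap: 0.226
grasp_force: 61.5
tcp [509.9  14.7 100.1] cap [  1.6  -1.4 -47.4]
railtop z 70.8
expected hole px [277. 239.]
[-2.50591062 -1.23433841 10.58845806]
force: [-2.4, 0.3, 11.7]
```

View pics/crop6.png

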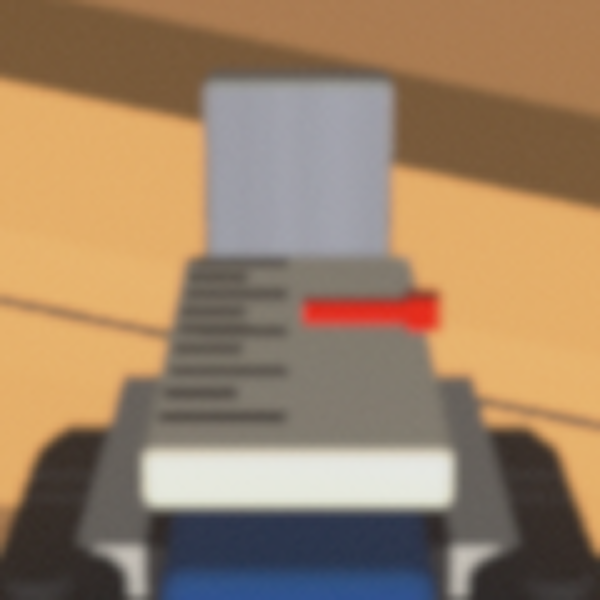

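The crop shows the foot flat on the wood. The ticks run from 40 mm at (238,262) to 0 at (222,416), and the red marker at (370,312) is level with the 25 mm tick. Protrusion parallax makes it read slightly deep. The pin's first resistance, at a TCP height of about 116–117 mm, gives about 24 mm. So the 40 mm dowel is the one. Next the gauge goes back.

```bash
python3 -m pendant '{"translation":[[0,0,-0.01],[0,0,-0.05],[0,0,-0.15],[0,0,-0.3],[0,0,-0.45],[0,0,-0.6],[0,0,-0.69],[0,0,-0.69]],"turn":[0,0,0,0,0,0,0,0]}'|grep -E "tcp_pos|^force"; python3 -m pendant '{"translation":[[-0.02,-0.12,0],[-0.04,-0.28,0],[-0.06,-0.44,0],[-0.08,-0.6,0],[-0.1,-0.76,0],[-0.12,-0.9,0],[-0.135,-1,0],[-0.135,-1,0]],"turn":[0,0,0,0,0,0,0,0]}'|grep -E "tcp_pos|^force"; python3 -m pendant '{"translation":[[0,-0.12,0],[0,-0.25,0],[0,-0.36,0],[0,-0.41,0],[0,-0.42,0],[0,-0.42,0],[0,-0.42,0]],"turn":[0,0,0,0,0,0,0]}'
```

```text
tcp_pos: [510.8, 14.7, 274.2]
force: [0.6, 0.4, -2.5]
tcp_pos: [461.2, 267.1, 268.3]
force: [-0.0, -0.9, -4.7]
t: 16.6
tcp_pos: [460.5, 365.6, 271.2]
tool_rot: [[0.999, 0.043, -0.0], [0.043, -0.999, -0.001], [-0.0, 0.001, -1.0]]
force: [-0.1, -1.0, -3.5]
finger_gap: 0.227
grasp_force: 59.7
```

```bash
python3 -m pendant '{"translation":[[0,-0.006,0.12],[0,-0.006,0.28],[0,-0.006,0.42],[0,-0.006,0.5],[0,-0.006,0.52],[0,-0.006,0.52],[0,-0.006,0.52],[0,-0.006,0.52]],"turn":[0,0,0,0,0,0,0,0]}'
```

```text
t: 17.4
tcp_pos: [460.7, 369.8, 143.3]
tool_rot: [[0.999, 0.045, 0.002], [0.045, -0.999, 0.002], [0.002, -0.002, -1.0]]
force: [0.0, 0.9, -2.3]
finger_gap: 0.225
grasp_force: 59.7
```

```bash
python3 -m pendant '{"translation":[[-0.003,0.007,0],[-0.003,0.007,0.02],[-0.003,0.007,0.04],[-0.003,0.007,0.06],[-0.003,0.007,0.08],[-0.003,0.007,0.08],[-0.003,0.007,0.08]],"turn":[0,0,0,0,0,0,0]}'|grep -E "tcp_pos|^force"; python3 -m pendant '{"translation":[[0,0,0.03],[0,0,0.06],[0,0,0.09],[0,0,0.11],[0,0,0.125],[0,0,0.13],[0,0,0.13]],"turn":[0,0,0,0,0,0,0]}'|grep -E "tcp_pos|^force"
```

```text
tcp_pos: [458.9, 367.5, 121.1]
force: [-1.2, 0.1, -3.2]
tcp_pos: [459.0, 367.5, 88.8]
force: [0.5, 0.8, -2.9]
```

Pin is in without resistance. I'll lower the last half millimetre and release.

```bash
python3 -m pendant '{"translation":[[0,0,0.002],[0,0,0.003],[0,0,0.003],[0,0,0.003]],"turn":[0,0,0,0]}'|grep -E "tcp_pos|^force"; python3 -m pendant '{"translation":[[0,0,0],[0,0,0],[0,0,0],[0,0,0],[0,0,0],[0,0,0],[0,0,0]],"turn":[0,0,0,0,0,0,0]}' -1; python3 -m pendant '{"translation":[[0,0,-0.06],[0,0,-0.16],[0,0,-0.3],[0,0,-0.45],[0,0,-0.58],[0,0,-0.58],[0,0,-0.58]],"turn":[0,0,0,0,0,0,0]}'
python3 - <<'E'
from h import *
w=ctrl.get_image('wrist');save(w['color'],'w7.png');W=cloud(w)
Z=np.nan_to_num(W[...,2],nan=-9);D=np.hypot(W[...,0]-458,W[...,1]-365)<60
for n,a,b in(('blocktop',56,63.5),('foot',65,71),('body',126,133),('cap',133.5,142)):
    P=W[D&(Z>a)&(Z<b)]
    if len(P)>10:
        r=cv2.minAreaRect(P[:,:2].astype(np.float32));print(n,np.round(r[0],1),np.round(r[1],1),round(r[2],1),len(P),np.median(P[:,2]).round(1))
E
```

```text
tcp_pos: [459.1, 367.6, 88.2]
force: [0.4, -0.1, -2.9]
t: 19.9
tcp_pos: [459.0, 367.5, 88.1]
tool_rot: [[0.999, 0.046, 0.0], [0.046, -0.999, 0.0], [0.0, -0.0, -1.0]]
force: [0.3, -0.8, 0.8]
finger_gap: 0.995
grasp_force: 0.0
t: 20.6
tcp_pos: [459.5, 367.8, 234.9]
tool_rot: [[0.999, 0.046, 0.002], [0.046, -0.999, 0.002], [0.002, -0.002, -1.0]]
force: [-0.6, -0.4, -0.4]
finger_gap: 1.003
grasp_force: 0.0
blocktop [458.4 365.4] [90.3 60.1] 12.0 3466 58.7
foot [457.9 365.5] [68.5 19.6] 2.4 431 66.7
body [458.1 365.6] [23.7 19.7] 3.2 408 128.5
cap [457.8 365.1] [14.9 15. ] 1.9 293 135.6
```

```bash
python3 -m pendant '{"translation":[[0,0.12,0],[0,0.28,0],[0,0.46,0],[0,0.64,0],[0,0.82,0],[0,1,0]],"turn":[0,0,0,0,0,0]}'|grep tcp_pos; python3 -m pendant '{"translation":[[0,0.2,0],[0,0.4,0],[0,0.6,0],[0,0.8,0],[0,1,0]],"turn":[0,0,0,0,0]}'|grep tcp_pos; python3 -m pendant '{"translation":[[0,0.2,0],[0.04,0.4,0],[0.04,0.6,0],[0.04,0.68,0],[0.04,0.72,0],[0.04,0.72,0],[0.04,0.72,0],[0.04,0.72,0]],"turn":[0,0.04,0.068,0.068,0.068,0.068,0.068,0.068]}'
python3 - <<'E'
from h import *
w=ctrl.get_image('wrist');save(w['color'],'wrist8.png');W=cloud(w)
for x,y in((567,-316),(528,-310),(490,-303)):
    P=W[(np.hypot(W[...,0]-x,W[...,1]-y)<18)&(W[...,2]>43)]
    if len(P):
        z=np.percentile(P[:,2],85);T=P[P[:,2]>z-4];print((x,y),'top z',z.round(1),T.mean(0).round(1),len(T),cv2.minEnclosingCircle(T[:,:2].astype(np.float32)))
Z=np.nan_to_num(W[...,2],nan=-9);m=(Z>30)&(Z<38)&(np.hypot(W[...,0]-527,W[...,1]+311)<95)
print(cv2.minAreaRect(W[m][:,:2].astype(np.float32)))
E
```

```text
tcp_pos: [469.3, 115.7, 231.7]
tcp_pos: [480.7, -133.7, 232.1]
t: 22.55
tcp_pos: [500.7, -309.1, 232.8]
tool_rot: [[0.986, -0.164, 0.0], [-0.164, -0.986, 0.002], [-0.0, -0.002, -1.0]]
force: [-0.7, 0.1, 0.7]
finger_gap: 1.002
grasp_force: 0.0
(567, -316) top z 50.6 [ 570.7 -321.9   49.8] 115 ((570.6466064453125, -321.9763488769531), 5.7792887687683105)
(528, -310) top z 331.2 [ 521.1 -302.8  330.7] 2599 ((520.9006958007812, -308.82757568359375), 16.485700607299805)
(490, -303) top z 60.3 [ 482.5 -306.2   59.6] 111 ((482.2279357910156, -306.0992736816406), 5.967149257659912)
((526.4208374023438, -314.1077880859375), (56.10911178588867, 150.18179321289062), 79.81880950927734)
```

View pics/wrist8.png

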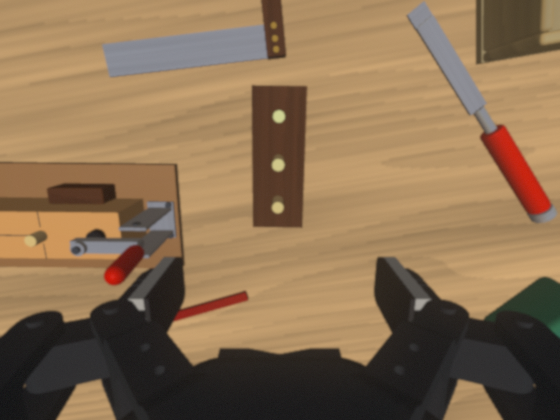

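The rack shows three dowels: far (279,116) with top z about 51 (30 mm), middle (278,165) the tallest, and near (278,207) with top z about 60 (40 mm). I take the near one.

```bash
python3 -m pendant '{"translation":[[-0.071,-0.008,0.1],[-0.071,-0.008,0.25],[-0.071,-0.008,0.4],[-0.071,-0.008,0.55],[-0.071,-0.008,0.61],[-0.071,-0.008,0.61],[-0.071,-0.008,0.61],[-0.071,-0.008,0.61]],"turn":[0,0,0,0,0,0,0,0]}'|grep tcp_pos
cat > d.py <<'E'
from h import *
w=ctrl.get_image('wrist');save(w['color'],'d.png');W=cloud(w);s=ctrl.state();T=np.array(s['tool_rot']);L=(W-s['tcp_pos'])@T
print(s['tcp_pos'].round(1))
for n,x in(('near',0),('mid',45),('far',90)):
    P=(np.hypot(L[...,0]-x,L[...,1]-2)<16)&(W[...,2]>43)
    if P.sum()>9:
        z=np.percentile(W[P][:,2],90);M=P&(W[...,2]>z-2.5);t=L[M];print(n,'z',z.round(1),np.array(cv2.minEnclosingCircle(t[:,:2].astype(np.float32))[0]).round(1),t.mean(0).round(1),len(t))
G=np.nan_to_num(L[...,2],nan=99)
for sgn in(-1,1):
    P=L[(G>-30)&(G<-15)&(L[...,1]*sgn>30)&(L[...,1]*sgn<60)&(L[...,0]>-25)&(L[...,0]<20)]
    if len(P):print('pad',np.percentile(P[:,1]*sgn,2)*sgn,P[:,0].max())
E
python3 d.py
```

```text
tcp_pos: [484.4, -307.1, 82.7]
[ 484.3 -307.1   82.6]
near z 173.8 [11.3  2.2] [ 10.7   2.1 -90.9] 1748
mid z 70.5 [42.4 -0.2] [42.6 -0.3 12.9] 457
far z 50.7 [87.4  0.2] [87.4  0.2 33. ] 443
pad -40.17479603516854 11.424103498023639
pad 44.451780751356644 11.559576045688274
```

```bash
sed -i 's/(W\[...,2\]>43)/(W[...,2]>43)\&(W[...,2]<80)/' d.py; python3 -m pendant '{"translation":[[0,0,0],[0,0,0],[0,0,0]],"turn":[0,0,0]}'|grep tcp_pos; python3 d.py
```

```text
tcp_pos: [483.1, -306.5, 80.9]
[ 483.1 -306.4   80.8]
near z 60.4 [-1.  -0.4] [-0.8 -0.4 21.1] 356
mid z 70.6 [43.8  0.1] [43.9  0.2 11. ] 464
far z 50.6 [88.9  0.6] [88.8  0.6 31. ] 457
pad -40.20951642890073 11.299346797564732
pad 44.48079077418612 11.502860009248344
```

```bash
python3 -m pendant '{"translation":[[-0.003,-0.01,0],[-0.003,-0.01,0.05],[-0.003,-0.01,0.1],[-0.003,-0.01,0.14],[-0.003,-0.01,0.16],[-0.003,-0.01,0.164],[-0.003,-0.01,0.164],[-0.003,-0.01,0.164]],"turn":[0,0,0,0,0,0,0,0]}'|grep -E "tcp_pos|^force"; python3 -m pendant '{"translation":[[0,0,0],[0,0,0],[0,0,0],[0,0,0],[0,0,0],[0,0,0],[0,0,0],[0,0,0]],"turn":[0,0,0,0,0,0,0,0]}' 1;  python3 -m pendant '{"translation":[[0,0,0],[0,0,0],[0,0,0]],"turn":[0,0,0]}'
```

```text
tcp_pos: [482.9, -304.1, 39.9]
force: [-0.4, -0.1, 0.9]
t: 25.4
tcp_pos: [482.8, -303.8, 39.8]
tool_rot: [[0.986, -0.167, 0.0], [-0.167, -0.986, -0.0], [0.0, -0.0, -1.0]]
force: [-1.5, 0.3, 2.6]
finger_gap: 0.112
grasp_force: 58.5
t: 25.7
tcp_pos: [482.8, -303.8, 39.8]
tool_rot: [[0.986, -0.167, 0.0], [-0.167, -0.986, -0.0], [0.0, -0.0, -1.0]]
force: [0.6, 0.1, 3.6]
finger_gap: 0.113
grasp_force: 58.6
```

```bash
python3 -m pendant '{"translation":[[0,0,-0.02],[0,0,-0.08],[0,0,-0.2],[0,0,-0.36],[0,0,-0.54],[0,0,-0.72],[0,0,-0.8],[0,0,-0.8]],"turn":[0,0,0,0,0,0,0,0]}'|grep -E "tcp_pos|^force|gap"; python3 -m pendant '{"translation":[[-0.03,-0.12,0],[-0.06,-0.28,0],[-0.1,-0.44,0],[-0.14,-0.6,0],[-0.18,-0.76,0],[-0.22,-0.9,0],[-0.27,-1,0],[-0.27,-1,0]],"turn":[0,0,0,0,0,0,0,0]}'|grep -E "tcp_pos|^force"; python3 -m pendant '{"translation":[[0,-0.12,0],[0,-0.22,0],[0,-0.27,0],[0,-0.276,0],[0,-0.276,0.1],[0,-0.276,0.2],[0,-0.276,0.24],[0,-0.276,0.24]],"turn":[0,0,0,0,0,0,0,0]}';python3 -m pendant '{"translation":[[0,0,0],[0,0,0],[0,0,0]],"turn":[0,0,0]}'|grep tcp_pos
python3 - <<'E'
from m import *
w,W,L=meas('wrist9.png');p=proj(w,(509.3,13.3,71));dark(w,W,p,71,r=12)
c=w['color'][100:350,130:430];save(cv2.resize(c,None,fx=2.4,fy=2.4,interpolation=cv2.INTER_CUBIC),'crop9.png')
E
```

```text
tcp_pos: [483.8, -305.3, 243.9]
force: [0.5, -0.2, -0.2]
finger_gap: 0.11
tcp_pos: [456.1, -41.7, 238.5]
force: [0.9, -0.5, 0.0]
t: 28.1
tcp_pos: [468.2, 20.5, 178.3]
tool_rot: [[0.986, -0.169, -0.003], [-0.169, -0.986, -0.001], [-0.003, 0.002, -1.0]]
force: [-0.4, -0.6, 0.4]
finger_gap: 0.111
grasp_force: 58.7
tcp_pos: [470.1, 22.0, 180.6]
tcp [469.9  22.1 180.4] cap [-141.3   -4.   180.7]
railtop z 70.8
expected hole px [278. 154.]
hole px 279.5 155.6 188 world [509.3  13.2  71. ] tool [ 40.1   2.2 109.5]
```

View pics/crop9.png

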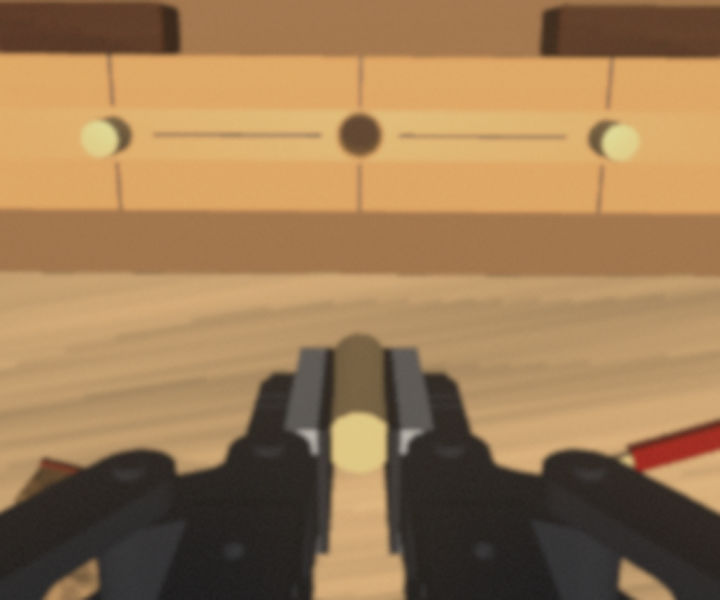

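The crop shows the dowel upright between the pads, with its top at crop (359,443) and its lower far edge at (359,334). The empty hole is at (360,134), in line with it.

Run:
```python
from h import *
w=ctrl.get_image('wrist');W=cloud(w);s=ctrl.state();T=np.array(s['tool_rot']);t=np.array(s['tcp_pos']);L=(W-t)@T
g=w['color'].astype(int)
P=L[(L[...,2]<-18)&(L[...,2]>-24)&(np.hypot(L[...,0],L[...,1]-2)<12)&(g[...,0]>150)&(g[...,1]>140)]
print('top',len(P),cv2.minEnclosingCircle(P[:,:2].astype(np.float32)),np.median(P,0).round(1))
tl=lambda u,v,z:((onplane(w,u,v,t[2]-z)-t)@T).round(1)
k=lambda cx,cy:(130+(cx+.5)/2.4-.5,100+(cy+.5)/2.4-.5)
print('top px',tl(*k(359,443),-21.2),'bottom far edge',tl(*k(359,334),18.8),'sides at bottom',tl(*k(333,350),18.8),tl(*k(385,350),18.8))
print('hole',tl(*k(360,134),t[2]-72), tl(*k(360,134),t[2]-71))
u=proj(w,t+T@np.array([0,2,-21.2]));print(u)
```

```text
top 501 ((-0.32593098282814026, 1.672931432723999), 6.313186168670654) [ -0.1   1.9 -20.2]
top px [  0.1   2.  -21.2] bottom far edge [ 5.2  2.  18.8] sides at bottom [ 1.4 -3.8 18.8] [ 1.4  7.9 18.8]
hole [ 40.3   2.4 108.3] [ 40.2   2.4 109.3]
[279.19251244 284.55991115]
```

```bash
python3 -m pendant '{"translation":[[0.05,0.001,0],[0.1,0.001,0.05],[0.107,0.001,0.12],[0.107,0.001,0.2],[0.107,0.001,0.28],[0.107,0.001,0.302],[0.107,0.001,0.302],[0.107,0.001,0.302]],"turn":[0,0,0,0,0,0,0,0]}'|grep tcp_pos;python3 -m pendant '{"translation":[[0,0,0],[0,0,0]],"turn":[0,0]}'|grep tcp_pos
python3 - <<'E'
from m import *
w,W,L=meas('wrist10.png');p=proj(w,(509.3,13.3,71));print(p)
u,v=map(int,p);c=w['color'][v-45:v+85,u-75:u+75];save(cv2.resize(c,None,fx=4.5,fy=4.5,interpolation=cv2.INTER_CUBIC),'crop10.png');print(u-75,v-45)
E
```

```text
tcp_pos: [496.4, 17.4, 105.0]
tcp_pos: [496.4, 17.5, 105.0]
tcp [496.2  17.5 104.8] cap [-92.5  -3.6 105.3]
railtop z 70.8
expected hole px [277. 214.]
[279.17996977 215.97085091]
204 170
```

View pics/crop10.png

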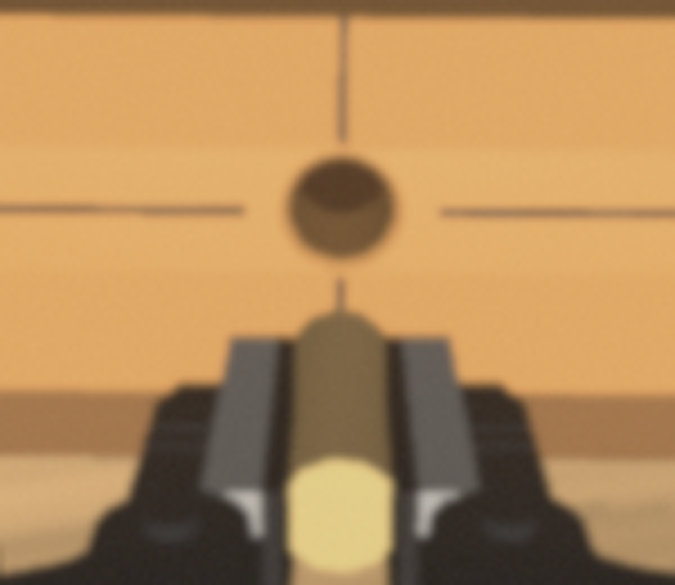

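The hole is centred at crop (342,207), and the dowel's lower far edge is at (341,311), laterally in line.

Run:
```python
from h import *
w=ctrl.get_image('wrist');s=ctrl.state();T=np.array(s['tool_rot']);t=np.array(s['tcp_pos'])
tl=lambda cx,cy,z:((onplane(w,204+(cx+.5)/4.5-.5,170+(cy+.5)/4.5-.5,t[2]-z)-t)@T).round(2)
h=t[2]-72
for n,x,y in(('N',342,155),('S',342,260),('W',288,207),('E',397,207)):print(n,tl(x,y,h),tl(x,y,h+1))
print('dowel far edge',tl(341.5,311,18.8),'sides',tl(297,335,18.8),tl(388,335,18.8)); print('top far/near',tl(341,458,-21),tl(341,572,-21),tl(288,515,-21),tl(393,515,-21),'t',t)
```

```text
N [20.95  2.14 32.65] [20.69  2.15 33.65]
S [ 7.03  2.15 32.64] [ 6.69  2.15 33.64]
W [14.12 -4.71 32.65] [13.82 -4.75 33.65]
E [14.13  9.13 32.64] [13.83  9.18 33.64]
dowel far edge [ 5.32  2.08 18.8 ] sides [ 2.25 -3.25 18.8 ] [ 2.26  7.66 18.8 ]
top far/near [  5.98   2.01 -21.  ] [ -5.83   2.01 -21.01] [  0.14  -2.94 -21.  ] [  0.15   6.87 -21.01] t [496.06231416  17.3987853  104.63376394]
```

```bash
python3 -m pendant '{"translation":[[0.03,0,0],[0.058,0,0],[0.058,0,0],[0.058,0,0],[0.058,0,0.02],[0.058,0,0.03],[0.058,0,0.04],[0.058,0,0.04]],"turn":[0,0,0,0,0,0,0,0]}'|grep -E "tcp_pos|^force"; python3 -m pendant '{"translation":[[0,0,0.004],[0,0,0.008],[0,0,0.012],[0,0,0.016],[0,0,0.016]],"turn":[0,0,0,0,0]}'|grep -E "tcp_pos|^force"
```

```text
tcp_pos: [509.5, 14.9, 93.6]
force: [-0.2, 0.9, -0.2]
tcp_pos: [509.9, 14.9, 89.9]
force: [-0.1, 0.0, -0.4]
```

```bash
python3 -m pendant '{"translation":[[0,0,0.004],[0,0,0.008],[0,0,0.008]],"turn":[0,0,0]}'|grep -E "tcp_pos|^force"; python3 -m pendant '{"translation":[[0,0,0.004],[0,0,0.008],[0,0,0.008]],"turn":[0,0,0]}'|grep -E "tcp_pos|^force"
```

```text
tcp_pos: [509.9, 14.8, 87.9]
force: [-0.1, -0.7, -0.2]
tcp_pos: [509.9, 14.8, 85.9]
force: [-0.3, -0.5, 0.1]
```

No resistance; it's in the hole. I'll continue to about 74 mm TCP height.

```bash
python3 -m pendant '{"translation":[[0,0,0.006],[0,0,0.012],[0,0,0.018],[0,0,0.024],[0,0,0.024]],"turn":[0,0,0,0,0]}'|grep -E "tcp_pos|^force"; python3 -m pendant '{"translation":[[0,0,0.005],[0,0,0.01],[0,0,0.015],[0,0,0.02],[0,0,0.024],[0,0,0.024]],"turn":[0,0,0,0,0,0]}'
```

```text
tcp_pos: [509.8, 14.8, 79.8]
force: [-0.1, 0.1, -0.7]
t: 32.6
tcp_pos: [509.9, 14.8, 73.9]
tool_rot: [[0.986, -0.167, -0.0], [-0.167, -0.986, -0.0], [-0.0, 0.0, -1.0]]
force: [-0.7, -0.3, -1.4]
finger_gap: 0.108
grasp_force: 58.7
```

```bash
python3 -m pendant '{"translation":[[0,0,0],[0,0,0],[0,0,0],[0,0,0],[0,0,0],[0,0,0]],"turn":[0,0,0,0,0,0]}' -0.3; python3 -m pendant '{"translation":[[0,0,-0.02],[0,0,-0.08],[-0.05,0,-0.2],[-0.1,0,-0.35],[-0.14,0,-0.4],[-0.14,0,-0.4],[-0.14,0,-0.4],[-0.14,0,-0.4]],"turn":[0,0,0,0,0,0,0,0]}'|grep -E "tcp_pos|^force"
python3 - <<'E'
from h import *
w=ctrl.get_image('wrist');save(w['color'],'w11.png');W=cloud(w)
D=(np.hypot(W[...,0]-509.3,W[...,1]-13.2)<16)&(W[...,2]>74)&(W[...,2]<130)
z=np.percentile(W[D][:,2],90);P=W[D&(W[...,2]>z-2.5)];print('dowel top',z,cv2.minEnclosingCircle(P[:,:2].astype(np.float32)),len(P))
for sg in(1,-1):
    c=np.array([509.3,13.2])+sg*80*np.array([.18,.983]);D=(np.hypot(W[...,0]-c[0],W[...,1]-c[1])<16)&(W[...,2]>74)&(W[...,2]<130);print('glued',np.percentile(W[D][:,2],90) if D.sum() else None)
print('rail',np.nanmedian(W[...,2][(W[...,2]>66)&(W[...,2]<74)]))
E
```

```text
t: 33.2
tcp_pos: [510.0, 14.9, 74.1]
tool_rot: [[0.986, -0.167, 0.0], [-0.167, -0.986, 0.0], [0.0, -0.0, -1.0]]
force: [-0.4, 0.7, -0.3]
finger_gap: 0.651
grasp_force: 0.0
tcp_pos: [475.3, 20.5, 173.4]
force: [0.2, 0.3, -0.7]
dowel top 89.97800741075451 ((509.34210205078125, 12.53454303741455), 5.842082977294922) 210
glued 87.54043008613817
glued 87.466980727164
rail 70.77435789417851
```

The dowel stands upright about 18–19 mm proud. That matches a depth of about 22 mm: the marker sat ~2.5 mm below the 40 mm tick when the pin was fully out, so 25 corrects to ~22.5. The 40 mm dowel is the right one and it is on the bottom.

```bash
python3 -m pendant '{"translation":[[0,0,-0.1],[0,0,-0.2],[0,0,-0.2],[0,0,-0.2],[0,0,-0.2]],"turn":[0,0,0,0,0]}'|grep -E "^t|tcp_pos"; python3 -c "
from bench import ctrl
print(ctrl.hand_in())"
```

```text
t: 34.55
tcp_pos: [474.8, 20.5, 222.7]
tool_rot: [[0.986, -0.167, -0.002], [-0.167, -0.986, -0.001], [-0.002, 0.001, -1.0]]
the job is handed in; nothing more can be done
None
```

I measured the hole at about 22 mm deep, stood the gauge back in its block, put the 40 mm dowel in the hole (about 18 mm proud; the last ~5 mm was a free drop because the fingers would have met the rail), and handed the job in at about 35 s; no verdict came back.

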